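# Slide a parts tray home in the optical counter

## Robot

A 7-joint arm with a two-finger parallel gripper is mounted at the origin on the work surface. World frame = base frame: x ahead of the robot, y to its left, z up, the work surface at z = 0. Lengths are in m, angles in rad, forces in N, time in s.
With the tool pointing down it reaches from about 0.425 to 0.875 m from the base axis. Payload 4.7 kg.
Tool frame: the origin (TCP) lies at the very end of the fingers, on their centre line; the grasp point (between the pads) lies ctrl.pinch_z behind it (ctrl.pinch_z is the distance from the TCP to the grasp point, in m); x points along the fingers, y is the direction in which the jaws open and shut, and the axes are right-handed (so a half turn about x gives the same grasp; the last joint's range is limited). The gripper opens to 87 mm and grips with 3 to 60 N. Pads are 19 mm wide; open, the fingers measure 117 mm over their backs; the gripper's body (75 mm by 190 mm) begins 51 mm behind the grasp point.
Start: joints at [-1.305, 0.321, -0.07, 1.45, 0.023, 1.371, -0.057], TCP at [0.162, 0.63, 0.223] pointing down, gripper open.
Joint ranges: [-2.86, 2.86], [-0.3, 2.09], [-1.38, 1.24], [0.06, 2.45], [-1.56, 4.7], [0.09, 2.05], [-2.69, 2.69]. Speed limits (rad/s): [2.57, 2.57, 3.14, 3.14, 3.14, 3.14, 3.14].

## Interface

Orientations are given as a rotation vector (axis times angle).
In Python, from bench import get_state, get_image, camera_info, order, ctrl gives the robot as it stands.
- The arm moves only by the tool jog_arm, never from a script. Its arguments are lists of equal length, an entry for each row: "claw": the finger opening in mm, from 0 to 87; "xyz": the shift along the tool's x, y, z in mm, a list of three; "roll": the turn about the tool's x in degrees. In form: {"claw": [claw, ...], "xyz": [[tx, ty, tz], ...], "roll": [roll, ...]}. A call has 1 to 5 rows; each row is the pose to reach, as a shift and turn from the pose measured when the call began, along the tool's axes at that moment; what a row does not reach only later rows make up. A row lasts 1/10 s, in which the tool goes at most 50 mm and 8.59 degrees, less where a joint would pass 70% of its speed; a pose out of reach is approached as far as the arm can. A call with a gripper value outside its range is refused whole. The fingers move at their own pace and stop on an object; "force" is the grip in N (left out, the last holds). Time passes only in rows, so rows that repeat a pose let the fingers close. It gives the time, the measured TCP pose, the force and the opening at its end, in the units of the state.
- get_state(): the state, without advancing time (a new reading comes with each control period).
- get_image(name): name is "scene" or "top"; returns (picture, depth): 384x512x3 uint8, red, green, blue; 384x512 float32, m along the optical axis (not along the pixel's ray), 0 where there is no reading.
- camera_info(name): a dict with "intrinsics" (3x3 intrinsics, pixels), "rvec" (rotation vector, rad) and "tvec" (3), from world to camera coordinates, as OpenCV has them. Camera axes: x right, y down, z forward; pixel columns grow to the right and rows downward; lengths in m; the calibration is good to about 2 mm. A picture is of the moment at which its call begins. camera_info takes no time and is no camera call.
- order.close_job(): hands the job in, once; it reports no verdict.
The state is a dict: "time": time; "joint_positions": joint angles; "qd": joint speeds; "joint_torque": joint torques, N m; "position": TCP position; "tool_rot": TCP orientation; "ft_force": force on the tool from outside, world axes, zero at the start; "torque": the same for the moment, N m; "grip_width": opening from 0.0 (shut) to 1.0 (fully open).
Only numpy, scipy, OpenCV 4.12 (cv2) and the standard library are available. Lean on these libraries where they do the work, as an engineer would, in place of code of your own. Each camera call takes 0.05 s, during which the arm holds its last target. There are 200 camera calls.

## Task

Put the parts tray with the orange grip into the optical counter: slide it in through the counter's mouth, under the clear roof, until its front end is fully home against the stop, then let go. Keep its three steel collars in the tray, and leave the blue-gripped tray and the other loose things where they are.

Things in the scene. Friction and masses are not known exactly. Their poses are not given: they have to be found in the camera images.
- tray: Parts tray to be counted: white open plastic box, 150 long (x) x 100 wide (y) x 50 mm high, walls and floor 4 mm, about 0.4 kg, plus an orange upright grip at its rear end. Origin: centre of the box's underside; +x points to its front end (75 mm ahead), away from the grip; z up. It stands loose on the bench and slides.
- tray_grip (a point): The orange grip of the tray: an upright block 20 (along tray x) x 30 (along tray y) mm, from the bench to 110 mm high, at x = -75 to -95 mm in the tray's frame. This point is on its middle line, 90 mm above the bench and 85 mm behind the tray's origin.
- counter: Optical counter fixed to the bench, grey and aluminium, yellow round its mouth: a short lane on the bench itself (no floor or sill), open at the mouth, closed at the far end. Origin: centre of the mouth at bench level; +x points into the lane, z up. Two walls 10 mm thick, 68 mm high, leave a lane 120 mm wide (y = -60 to 60 mm), 115 mm deep to the stop.
- counter_roof (a point): Middle of the front edge of the clear roof, at the mouth; roof underside 68 mm, top 75 mm above the bench, covering the lane from here inwards. Farther in (counter x): grey housing 140 wide, 150 mm high from x = 115 mm; yellow camera head 50 mm wide, x = 85 to 165 mm, 150 to 185 mm high. With the tray home its grip stays outside, 35 mm from this edge.
- counter_stop (a point): Middle of the stop face at the lane's far end (115 mm in from the mouth, 25 mm above the bench), which the tray's front end must meet; when home the tray's origin is 75 mm short of it.
- collar0: One of the three steel collars lying in the orange-gripped tray: ring 32 mm outside, 18 mm bore, 14 mm high. Origin: centre of its underside.
- collar1: One of the three steel collars lying in the orange-gripped tray: ring 32 mm outside, 18 mm bore, 14 mm high. Origin: centre of its underside.
- collar2: One of the three steel collars lying in the orange-gripped tray: ring 32 mm outside, 18 mm bore, 14 mm high. Origin: centre of its underside.
- other_tray: Like the first tray but with a blue grip, and holding two brass slugs: not to be moved. Same size and frame. The two trays stand side by side, either one nearer the robot.
- oil_can: Small red can, 52 mm across, 110 mm high; origin at the centre of its underside. A bystander.
- driver: Yellow-handled screwdriver lying on the bench. A bystander.
- cup: Blue plastic bowl, 76 mm across, 75 mm high; origin at the centre of its underside. A bystander.
There are look-alikes about, which are no part of the job. What is shaped like the tray but black or green is not meant.

How it is judged:
At the end, for the whole second after the job is handed in: The orange-gripped tray stands flat on the bench in the counter's lane, front end first, within 7 mm of the stop and at rest, with all three steel collars still in it (x of tray in the frame of counter between 0.033 and 0.046 m and y of tray in the frame of counter between -0.015 and 0.015 m and angle between the x axis of tray and the x axis of counter, either way round below 0.2 rad and height (world z) of tray below 0.006 m and angle between tray's own z axis and vertical below 0.06 rad and linear speed of tray below 0.02 m/s and x of collar0 in the frame of tray between -0.075 and 0.075 m and y of collar0 in the frame of tray between -0.05 and 0.05 m and z of each of collar0, collar1, collar2 in the frame of tray below 0.045 m and x of collar1 in the frame of tray between -0.075 and 0.075 m and y of collar1 in the frame of tray between -0.05 and 0.05 m and x of collar2 in the frame of tray between -0.075 and 0.075 m and y of collar2 in the frame of tray between -0.05 and 0.05 m); the robot touches nothing.
It fails at once if the blue-gripped tray was moved by more than 25 mm (distance of other_tray from where it was at the start of the episode above 0.025 m).
It fails at once if the red can was moved by more than 25 mm (distance of oil_can from where it was at the start of the episode above 0.025 m).
It fails at once if the screwdriver was moved by more than 25 mm (distance of driver from where it was at the start of the episode above 0.025 m).
It fails at once if the blue bowl was moved by more than 25 mm (distance of cup from where it was at the start of the episode above 0.025 m).
It also fails if it takes over 45 s, if anything falls off the work surface, if the arm or the gripper's body presses on something with over 40 N, if the wrist force passes 120 N, or if a joint passes its speed limit or range.

## Working session

There is one attempt and no reset: what is moved stays moved. The work goes in short steps, Python scripts to look and compute and a tool call to move; the robot and the scene stay as the last step left them, time stands still between calls to the robot, and variables do not carry over. Pictures are saved under pics/ and viewed, about 8 in all and at most 12, crops included, and the job is handed in when it is done.

Besides the shell and the picture viewer there is one more tool, called after ">>>" as name([rows], argument=value, ...), one row to a line, values as JSON. jog_arm: Moves the arm, as the interface text tells. Its arguments: {"type":"object","properties":{"claw":{"type":"array"},"xyz":{"type":"array"},"roll":{"type":"array"},"force":{"type":"number"}},"required":["claw","xyz","roll"]}

```bash
mkdir -p pics
cat > h.py <<'E'
import numpy as np, cv2
from bench import get_state, get_image, camera_info, order, ctrl
def cam(n):
    c=camera_info(n); R=cv2.Rodrigues(np.array(c["rvec"],float))[0]
    return np.array(c["intrinsics"],float),R,np.array(c["tvec"],float).ravel()
def cloud(n,d):
    K,R,t=cam(n); v,u=np.indices(d.shape)
    P=np.stack([(u-K[0,2])/K[0,0]*d,(v-K[1,2])/K[1,1]*d,d],-1)
    return (P-t)@R
def ray(n,uv,z):
    K,R,t=cam(n); d=R.T@np.linalg.inv(K)@np.array([uv[0],uv[1],1.]); o=-R.T@t
    return o+d*(z-o[2])/d[2]
E
python3 - <<'E'
from h import *
print(ctrl.pinch_z,get_state())
for n in("scene","top"):
    im,d=get_image(n); np.savez(f"{n}0.npz",im=im,d=d)
    cv2.imwrite(f"pics/{n}0.png",cv2.resize(im[:,:,::-1],(768,576)))
    K,R,t=cam(n); print(n,-R.T@t,R[2])
    P=cloud(n,d); h=cv2.cvtColor(im,cv2.COLOR_RGB2HSV)
    for c,lo,hi in(("orange",8,20),("yellow",21,35),("blue",95,125)):
        m=((h[...,0]>=lo)&(h[...,0]<=hi)&(h[...,1]>120)&(h[...,2]>70)&(d>0)).astype(np.uint8)
        k,L,S,C=cv2.connectedComponentsWithStats(m)
        for i in range(1,k):
            if S[i,4]>40:
                p=P[L==i]; print(c,C[i].round(),S[i,4],np.percentile(p,3,axis=0).round(3),np.percentile(p,97,axis=0).round(3))
E
```

```text
0.0187 {'time': 0.0, 'joint_positions': array([-1.30490859,  0.32181275, -0.07007827,  1.45169077,  0.02260044,
        1.37080256, -0.05689412]), 'qd': array([ 8.71098163e-04,  2.49325860e-04,  5.27653107e-05, -4.25431949e-04,
        5.95539899e-04,  3.76789454e-04,  8.36066437e-04]), 'joint_torque': array([-7.99291070e-05, -4.91314030e+01, -4.03922265e-01, -3.12512076e+01,
       -6.39229151e-02,  4.41275525e-02,  1.57086552e-04]), 'position': array([0.16185068, 0.62894479, 0.22146021]), 'tool_rot': array([ 0.19612647,  1.56188544, -0.19915132]), 'ft_force': array([-0.20941177, -0.03322564,  0.18006484]), 'torque': array([-0.0256846 ,  0.03712061, -0.0233843 ]), 'grip_width': 1.001130279157396}
scene [ 1.27147606 -0.8436114   0.88265452] [-0.56276899  0.58340315 -0.58560382]
orange [21. 30.] 54 [-1.203 -0.077  0.164] [-1.173  0.124  0.173]
orange [421.  98.] 102 [ 0.164  1.13  -0.295] [ 0.424  1.53  -0.048]
orange [168. 181.] 236 [ 0.188 -0.203  0.001] [ 0.255 -0.142  0.111]
orange [432. 188.] 244 [0.801 0.328 0.001] [0.839 0.444 0.111]
orange [209. 213.] 64 [ 0.386 -0.177  0.005]
[... 1388 characters left out ...]
0.414 -0.434  0.004] [ 0.442 -0.414  0.112]
orange [  1. 248.] 165 [ 0.124  1.096 -0.591] [ 0.455  1.115 -0.56 ]
orange [304. 276.] 147 [ 0.219 -0.213  0.001] [ 0.253 -0.177  0.113]
orange [ 27. 295.] 58 [ 0.181  0.576 -0.002] [0.207 0.713 0.103]
orange [498. 367.] 426 [-0.264 -1.232 -0.728] [-0.225 -1.016 -0.417]
yellow [176. 189.] 183 [ 0.438  0.177 -0.003] [0.569 0.204 0.079]
yellow [126. 179.] 568 [0.498 0.269 0.157] [0.549 0.346 0.189]
yellow [119. 254.] 278 [ 0.28   0.337 -0.001] [0.338 0.417 0.028]
yellow [ 54. 315.] 743 [0.058 0.547 0.001] [0.205 0.578 0.077]
blue [192. 111.] 498 [0.709 0.107 0.   ] [0.786 0.173 0.077]
blue [338. 209.] 99 [ 0.423 -0.322  0.001] [ 0.455 -0.282  0.115]
```

View pics/scene0.png

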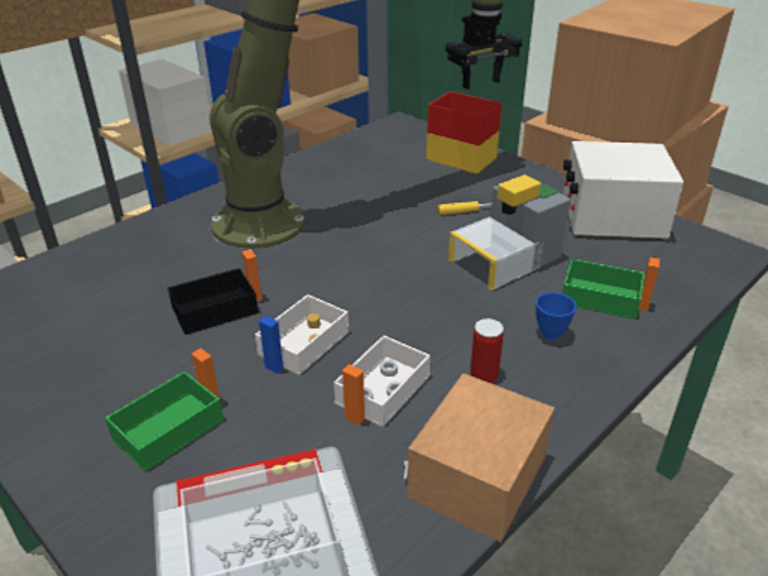

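View pics/top0.png

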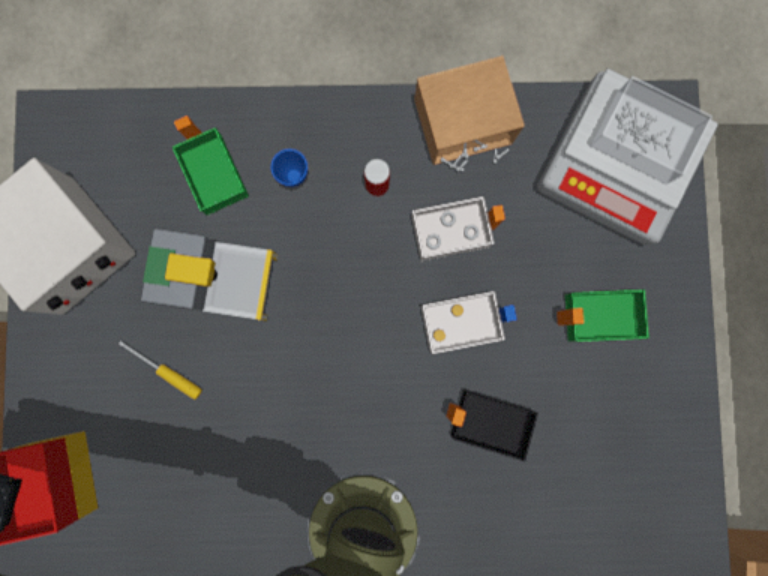

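Scene view: the target tray (orange grip at (353,395), steel collars) stands right of the blue-gripped tray. Its front faces the counter mouth (yellow frame at (470,255)), and the red can is at (487,350). Top view: grip (497,215), tray (452,228), mouth edge (267,285), can (376,175), bowl (290,167), cardboard box beside the tray at (470,108).

```bash
cat > m.py <<'E'
from h import *
def load(n):
    z=np.load(f"{n}0.npz"); return z["im"],z["d"],cloud(n,z["d"])
def rect(p,s=""):
    r=cv2.minAreaRect((p[:,:2]*1000).astype(np.float32)); print(s,len(p),np.round(r[0]),np.round(r[1]),round(r[2],1)); return r
def box(P,lo,hi): return ((P>lo)&(P<hi)).all(-1)
if __name__=="__main__":
  for n in("scene","top"):
    im,d,P=load(n); h=cv2.cvtColor(im,cv2.COLOR_RGB2HSV); sat=h[...,1]
    white=(sat<50)&(h[...,2]>120); org=(h[...,0]>=5)&(h[...,0]<=20)&(sat>120); blu=(h[...,0]>95)&(h[...,0]<125)&(sat>120)
    yel=(h[...,0]>=21)&(h[...,0]<=35)&(sat>110)
    A=([.5,-.35,.04],[.72,-.08,.056])
    rect(P[box(P,*A)&white],n+" tray rim"); rect(P[box(P,[.35,-.35,.04],[.55,-.08,.056])&white],"other rim")
    rect(P[box(P,[.58,-.32,.105],[.7,-.22,.116])&org],"grip top"); rect(P[box(P,[.40,-.35,.105],[.5,-.24,.116])&blu],"blue top")
    rect(P[box(P,[.38,.12,.066],[.65,.24,.085])&yel],"yellow edge")
    q=P[box(P,[.38,.12,.066],[.65,.24,.085])&yel]; v=cv2.fitLine(q[:,:2].astype(np.float32),cv2.DIST_HUBER,0,.001,.001).ravel(); print(" line",v)
    rect(P[box(P,[.38,.15,.135],[.68,.5,.156])],"housing top")
    rect(P[box(P,[.45,.2,.178],[.6,.4,.195])&yel],"head top")
    rect(P[box(P,[.6,-.12,.1],[.78,.08,.12])],"can top")
    q=P[box(P,[.64,-.3,.12],[.95,.05,.35])]; rect(q,"carton"); print(q.min(0),q.max(0))
    q=P[box(P,[.64,-.3,.02],[.8,-.0,.35])&(P[...,0]>.69)]; print("near",np.percentile(q,1,axis=0).round(3))
E
python3 m.py
```

```text
scene tray rim 415 [ 618. -203.] [104. 169.] 10.5
other rim 369 [ 421. -220.] [106. 172.] 10.0
grip top 80 [ 634. -280.] [29. 22.] 6.3
blue top 66 [ 435. -294.] [29. 22.] 11.4
yellow edge 106 [503. 190.] [ 15. 140.] 80.7
 line [ 0.98508155 -0.17208803  0.49179405  0.19029102]
housing top 589 [565. 381.] [256. 134.] 60.9
head top 221 [526. 306.] [82. 55.] 81.8
can top 224 [721. -41.] [47. 49.] 65.0
carton 0 [0. 0.] [0. 0.] 0.0Traceback (most recent call last):
  File "m.py", line 20, in <module>
    q=P[box(P,[.64,-.3,.12],[.95,.05,.35])]; rect(q,"carton"); print(q.min(0),q.max(0))
                                                                     ~~~~~^^^
    return umr_minimum(a, axis, None, out, keepdims, initial, where)
ValueError: zero-size array to reduction operation minimum which has no identity
```

```bash
sed -i 's/q=P\[box(P,\[.64,-.3,.12\].*/q=P[box(P,[.64,-.3,.075],[.95,-.08,.35])\&(P[...,0]>.69)]; print("carton",np.percentile(q,1,axis=0).round(3),q.max(0))/' m.py; python3 m.py
python3 - <<'E'
from h import *
s=get_state(); print(cv2.Rodrigues(s["tool_rot"])[0].round(4))
E
```

```text
scene tray rim 415 [ 618. -203.] [104. 169.] 10.5
other rim 369 [ 421. -220.] [106. 172.] 10.0
grip top 80 [ 634. -280.] [29. 22.] 6.3
blue top 66 [ 435. -294.] [29. 22.] 11.4
yellow edge 106 [503. 190.] [ 15. 140.] 80.7
 line [ 0.98508155 -0.17208803  0.49179405  0.19029102]
housing top 589 [565. 381.] [256. 134.] 60.9
head top 221 [526. 306.] [82. 55.] 81.8
can top 224 [721. -41.] [47. 49.] 65.0
carton [ 0.774 -0.299  0.081] [ 0.94992015 -0.12344513  0.11501645]
near [ 0.7   -0.284  0.022]
top tray rim 215 [ 617. -195.] [101. 151.] 10.2
other rim 220 [ 420. -211.] [100. 151.] 10.2
grip top 68 [ 632. -278.] [30. 20.] 10.5
blue top 66 [ 435. -293.] [29. 19.] 10.2
yellow edge 161 [502. 190.] [ 10. 141.] 80.6
 line [ 0.9854076  -0.17021126  0.5074365   0.18916719]
housing top 1457 [535. 389.] [242. 141.] 81.0
head top 518 [522. 309.] [79. 50.] 80.0
can top 216 [719. -39.] [49. 46.] 42.3
carton [ 0.771 -0.298  0.084] [ 0.94894839 -0.12310366  0.11957628]
near [ 0.695 -0.286  0.022]
[[-3.000e-04  2.492e-01  9.685e-01]
 [-1.700e-03  9.685e-01 -2.492e-01]
 [-1.000e+00 -1.700e-03  1.000e-04]]
```

```bash
cat > go.py <<'E'
import sys; from h import *
# usage: go.py x y z(mm, TCP) yaw(deg, of tool y mod 180)
x,y,z,w=map(float,sys.argv[1:5]); s=get_state(); R=cv2.Rodrigues(s["tool_rot"])[0]
d=R.T@(np.array([x,y,z])-s["position"]*1000); a=np.degrees(np.arctan2(R[1,1],R[0,1])); r=(a-w+90)%180-90
print("t",s["time"],"tcp",(s["position"]*1000).round(1),"yaw",a.round(2),"F",s["ft_force"].round(1),"grip",s["grip_width"]*87,"| shift",d.round(1),"dist",np.linalg.norm(d).round(1),"roll",r.round(2), "j",s["joint_positions"].round(2))
E
python3 - <<'E'
from m import *
for n in("scene","top"):
    im,d,P=load(n); q=P[box(P,[.68,-.33,.012],[.78,-.2,.2])]; print(n,q.shape,np.percentile(q,[1,99],axis=0).round(3))
E
```

```text
scene (31, 3) [[ 0.68  -0.311  0.013]
 [ 0.78  -0.201  0.112]]
top (63, 3) [[ 0.747 -0.308  0.012]
 [ 0.78  -0.201  0.112]]
```

>>> jog_arm([
  [-6,-30,30],
  [-12,-62,61],
  [-18,-94,92],
  [-24,-126,124],
  [-30,-158,156],
], claw=[60,60,60,60,60], roll=[0,0,0,0,0])

```text
time: 0.6
position: [0.2742, 0.4352, 0.2516]
tool_rot: [0.196, 1.562, -0.199]
ft_force: [0.7, 0.5, 1.0]
grip_width: 0.714
```

>>> jog_arm([
  [0,-32,32],
  [0,-64,64],
  [0,-96,96],
  [0,-128,128],
  [0,-160,160],
], claw=[60,60,60,60,60], roll=[0,0,0,0,0])

```text
time: 1.1
position: [0.3897, 0.2386, 0.2518]
tool_rot: [0.196, 1.562, -0.199]
ft_force: [0.3, 0.7, -0.2]
grip_width: 0.69
```

```bash
python3 go.py 632 -278 180 10.2
```

```text
t 1.1 tcp [389.7 238.6 251.8] yaw 75.59 F [ 0.3  0.7 -0.2] grip 60.00761582902973 | shift [  72.7 -439.9  363.2] dist 575.1 roll 65.39 j [-0.89 -0.12  0.26  1.87  0.03  1.39  0.68]
```

>>> jog_arm([
  [0,-36,30],
  [0,-72,60],
  [0,-108,90],
  [0,-144,120],
  [0,-180,150],
], claw=[60,60,60,60,60], roll=[0,0,0,0,0])

```text
time: 1.6
position: [0.4904, 0.025, 0.252]
tool_rot: [0.196, 1.562, -0.199]
ft_force: [0.9, 0.2, 0.2]
grip_width: 0.693
```

>>> jog_arm([
  [0,-36,30],
  [0,-72,60],
  [0,-108,90],
  [0,-144,120],
  [0,-180,150],
], claw=[60,60,60,60,60], roll=[8,16,24,32,40])

```text
time: 2.1
position: [0.5915, -0.188, 0.2521]
tool_rot: [0.743, 1.44, -0.746]
ft_force: [0.0, 0.2, -0.0]
grip_width: 0.689
```

```bash
python3 go.py 632 -278 150 10.2
```

```text
t 2.1 tcp [ 591.5 -188.   252.1] yaw 35.32 F [ 0.   0.2 -0. ] grip 59.94825649805345 | shift [102.2 -18.9  96.8] dist 142.0 roll 25.12 j [-0.38  0.31  0.81  1.51 -0.22  1.42  1.06]
```

>>> jog_arm([
  [20,-5,28],
  [50,-10,60],
  [80,-15,90],
  [102,-19,97],
  [102,-19,97],
], claw=[60,60,60,60,60], roll=[8,16,24,25.1,25.1])

```text
time: 2.6
position: [0.6291, -0.2791, 0.1454]
tool_rot: [1.075, 1.294, -1.085]
ft_force: [-0.6, -0.0, -0.5]
grip_width: 0.686
```

```bash
python3 go.py 632 -278 71 10.2
python3 - <<'E'
from h import *
for n in("scene","top"):
    im,d=get_image(n); np.savez(f"{n}1.npz",im=im,d=d)
im=np.load("scene1.npz")["im"]; t=np.load("top1.npz")["im"]
a=cv2.resize(im[150:310,150:330],(400,356)); b=cv2.resize(t[90:250,240:420],(400,356))
cv2.imwrite("pics/a1.png",np.hstack([a,b])[:,:,::-1])
E
```

```text
t 2.6 tcp [ 629.1 -279.1  145.4] yaw 10.05 F [-0.6 -0.  -0.5] grip 59.70840440024199 | shift [74.4  3.7 -0.5] dist 74.5 roll -0.15 j [-0.21  0.57  0.84  1.46 -0.42  1.31  0.84]
```

View pics/a1.png

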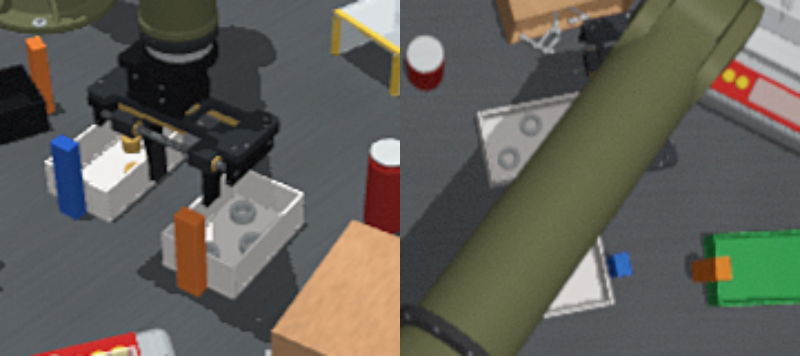

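Crop: the open jaws (155–213, 170) straddle the point just above the orange grip top (187,213). The offset fits the 35 mm height difference, so I descend and grip.

>>> jog_arm([
  [15,3.5,0],
  [35,3.5,0],
  [55,3.5,0],
  [74,3.5,0],
  [74,3.5,0],
], claw=[60,60,60,60,60], roll=[0,0,0,0,0])

```text
time: 3.2
position: [0.6341, -0.2749, 0.0733]
tool_rot: [1.074, 1.295, -1.078]
ft_force: [0.4, -0.3, 0.8]
grip_width: 0.691
```

```bash
python3 go.py 632 -278 71 10.2
```

```text
t 3.2 tcp [ 634.1 -274.9   73.3] yaw 10.35 F [ 0.4 -0.3  0.8] grip 60.147378467958625 | shift [ 2.4 -2.6  2.6] dist 4.4 roll 0.15 j [-0.19  0.63  0.8   1.52 -0.47  1.2   0.87]
```

>>> jog_arm([
  [0,0,0],
  [0,0,0],
  [0,0,0],
  [0,0,0],
  [0,0,0],
], claw=[20,20,20,20,20], roll=[0,0,0,0,0], force=30)

```text
time: 3.7
position: [0.6343, -0.2753, 0.074]
tool_rot: [1.074, 1.294, -1.077]
ft_force: [0.3, 0.3, 2.1]
grip_width: 0.342
```

```bash
python3 go.py 632 -278 71 10.2
```

```text
t 3.7 tcp [ 634.3 -275.3   74. ] yaw 10.35 F [0.3 0.3 2.1] grip 29.778510553898474 | shift [ 3.1 -2.8  2.3] dist 4.7 roll 0.15 j [-0.19  0.63  0.8   1.52 -0.47  1.2   0.87]
```

>>> jog_arm([
  [0,0,-10],
  [0,0,-30],
  [0,0,-55],
  [0,0,-80],
  [0,0,-100],
], claw=[20,20,20,20,20], roll=[0,0,0,0,0])

```text
time: 4.2
position: [0.616, -0.175, 0.074]
tool_rot: [1.074, 1.294, -1.077]
ft_force: [0.1, -0.0, -1.3]
grip_width: 0.345
```

```bash
python3 go.py 542 -89 73 0.3
```

```text
t 4.2 tcp [ 616. -175.   74.] yaw 10.38 F [ 0.1 -0.  -1.3] grip 29.984202279124627 | shift [  1.5 -57.3 -97.9] dist 113.5 roll 10.08 j [-0.39  0.53  0.83  1.66 -0.42  1.14  0.73]
```

>>> jog_arm([
  [0,-9,-16],
  [0,-20,-36],
  [0,-33,-57],
  [0,-46,-78],
  [0,-57,-98],
], claw=[20,20,20,20,20], roll=[2,4,6,8,10])

```text
time: 4.7
position: [0.5411, -0.0878, 0.0741]
tool_rot: [1.205, 1.217, -1.208]
ft_force: [0.4, 0.5, -2.5]
grip_width: 0.34
```

```bash
python3 go.py 468.5 -1.7 73 -9.8
```

```text
t 4.7 tcp [541.1 -87.8  74.1] yaw 0.29 F [ 0.4  0.5 -2.5] grip 29.58486590221458 | shift [  1.7 -72.1 -86.5] dist 112.6 roll 10.09 j [-0.68  0.33  0.93  1.9  -0.31  1.06  0.38]
```

>>> jog_arm([
  [0,-14,-17],
  [0,-30,-35],
  [0,-46,-53],
  [0,-61,-72],
  [0,-72,-86],
], claw=[20,20,20,20,20], roll=[2,4,6,8,10.1])

```text
time: 5.2
position: [0.4672, -0.0006, 0.0742]
tool_rot: [1.334, 1.129, -1.338]
ft_force: [1.8, -1.2, -2.6]
grip_width: 0.34
```

```bash
python3 go.py 468.5 -1.7 73 -9.8
python3 - <<'E'
from h import *; from m import rect,box
for n in("scene","top"):
    im,d=get_image(n); P=cloud(n,d); h=cv2.cvtColor(im,cv2.COLOR_RGB2HSV)
    cv2.imwrite(f"pics/{n}2.png",cv2.resize(im[:,:,::-1],(768,576)))
    w=(h[...,1]<50)&(h[...,2]>110)
    rect(P[box(P,[.38,-.02,.04],[.62,.175,.056])&w],n+" rim")
    yel=(h[...,0]>=21)&(h[...,0]<=35)&(h[...,1]>110)
    rect(P[box(P,[.38,.12,.066],[.65,.24,.085])&yel],"yellow edge"); rect(P[box(P,[.45,.2,.178],[.6,.4,.195])&yel],"head top")
E
```

```text
t 5.2 tcp [467.2  -0.6  74.2] yaw -9.85 F [ 1.8 -1.2 -2.6] grip 29.62177749777871 | shift [1.2 1.5 0.8] dist 2.1 roll -0.05 j [-1.    0.09  1.    2.09 -0.09  1.01 -0.13]
scene rim 238 [480.  78.] [156. 103.] 80.6
yellow edge 106 [503. 190.] [ 15. 142.] 79.9
head top 224 [522. 307.] [85. 52.] 82.0
top rim 117 [483. 121.] [ 72. 100.] 81.3
yellow edge 155 [503. 190.] [ 10. 138.] 80.2
head top 516 [522. 310.] [81. 49.] 79.8
```

View pics/scene2.png

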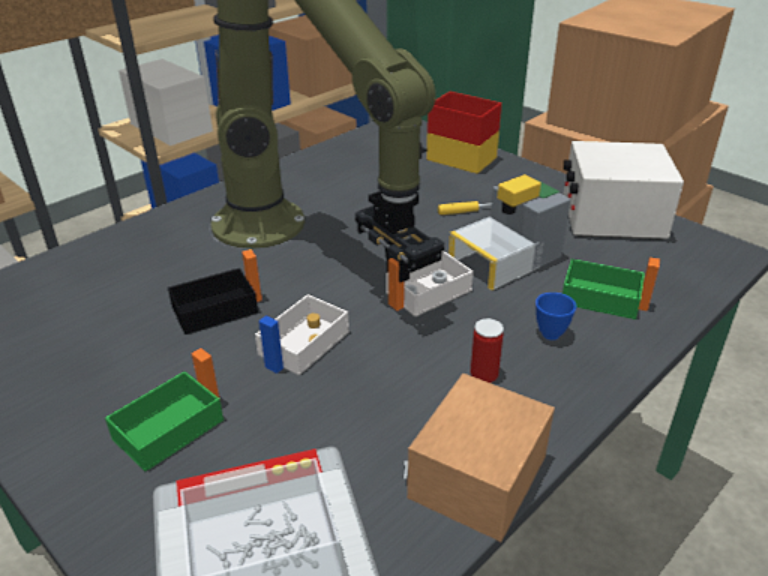

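View pics/top2.png

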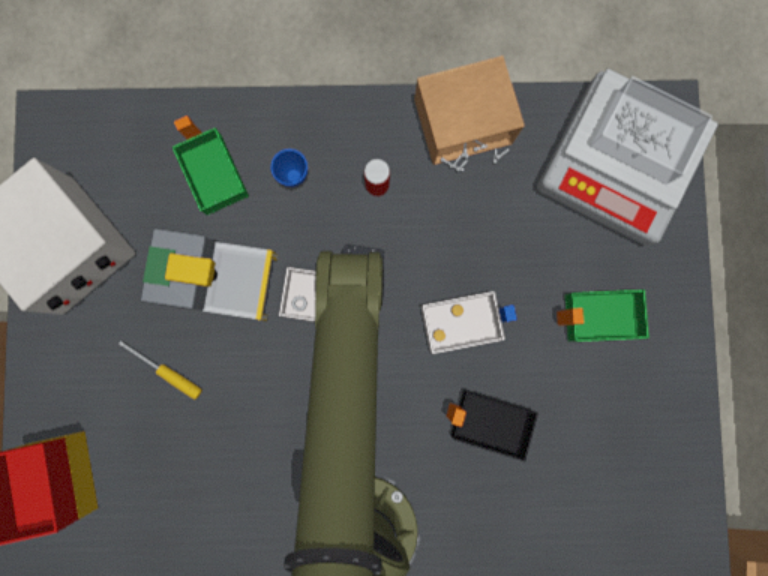

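Both views show the tray gripped and flat, with collars still in it, and lined up before the mouth. In the top view the front is at (298,295), the yellow edge at (267,285), and nothing else has moved. I'll check the lateral alignment before inserting it.

```bash
cat > lat.py <<'E'
from h import *; from m import box
f=np.array([.171,.985]); r=np.array([.985,-.171]); M=np.array([.501,.1855])
for n in("top","scene"):
    im,d=get_image(n); P=cloud(n,d); h=cv2.cvtColor(im,cv2.COLOR_RGB2HSV)
    w=(h[...,1]<60)&(h[...,2]>100); yel=(h[...,0]>=21)&(h[...,0]<=35)&(h[...,1]>110)
    q=(P[...,:2]-M)*1000; a=q@f; b=q@r
    m=yel&(P[...,2]>.06)&(P[...,2]<.085)&(abs(a)<30)&(abs(b)<100); print(n,"yellow b",np.percentile(b[m],[0,2,50,98,100]).round(1),"a",np.percentile(a[m],[0,50,100]).round(1))
    m=yel&(P[...,2]>.17)&(P[...,2]<.2)&(abs(b)<60); print("head b",np.percentile(b[m],[0,2,98,100]).round(1),"a",np.percentile(a[m],[1,99]).round(1))
    w&=(P[...,2]>.043)&(P[...,2]<.055)&(abs(b)<80)
    for lo in range(-120,0,15):
        m=w&(a>lo)&(a<lo+15)
        if m.sum()>4: print("tray a",lo,"b",b[m].min().round(1),b[m].max().round(1),m.sum())
    m=w&(a<-8)&(a>-120); print("front a",a[m].max().round(1))
E
python3 lat.py; python3 go.py 468.5 -1.7 73 -9.8
```

```text
top yellow b [-70.8 -67.7   0.7  68.   70.2] a [-0.1  4.7 10.3]
head b [-25.1 -23.9  23.   24. ] a [ 85.7 164. ]
tray a -105 b -54.6 -51.5 6
tray a -90 b -55.5 44.2 13
tray a -75 b -55.7 44.2 15
tray a -60 b -55.7 43.8 13
tray a -45 b -55.1 43.1 58
front a -30.9
scene yellow b [-69.  -66.6   9.7  69.7  73.1] a [-4.2  3.1 13.4]
head b [-26.6 -21.6  27.4  47.1] a [-212.6  162.9]
tray a -120 b 41.8 49.5 15
tray a -105 b 38.3 49.6 10
tray a -90 b 40.9 46.9 12
tray a -75 b 42.1 46.0 10
tray a -60 b 41.5 47.7 9
tray a -45 b -48.3 44.4 56
front a -32.0
t 5.4 tcp [468.1  -1.4  74.4] yaw -9.66 F [-0.8 -0.1 -2.3] grip 29.87811086248064 | shift [1.4 0.4 0.2] dist 1.5 roll 0.14 j [-1.    0.09  1.    2.08 -0.09  1.02 -0.12]
```

>>> jog_arm([
  [0,0,0],
  [0,0,-4],
  [0,0,-15],
  [0,0,-26],
  [0,0,-36],
], claw=[20,20,20,20,20], roll=[1,2.2,2.2,2.2,2.2])

```text
time: 5.9
position: [0.4746, 0.0352, 0.0745]
tool_rot: [1.359, 1.11, -1.363]
ft_force: [0.3, -0.4, -2.9]
grip_width: 0.344
```

```bash
python3 lat.py | head -9; python3 go.py 493.5 142 73 -12
```

```text
top yellow b [-70.8 -67.3   2.4  67.9  69.9] a [-0.6  4.8 10.2]
head b [-25.5 -23.9  23.   24.1] a [ 85.3 163.7]
tray a -45 b -48.9 51.2 10
tray a -30 b -48.3 51.0 14
tray a -15 b -47.3 51.4 24
front a -9.3
scene yellow b [-64.  -58.5  20.3  71.9  73.8] a [-4.6  3.6 11.2]
head b [-46.6 -22.5  26.7  43.6] a [-175.3  161.5]
tray a -120 b 44.1 49.8 12
t 6.0 tcp [474.6  36.5  74.4] yaw -11.68 F [ 0.4  1.2 -3.3] grip 29.97900298019441 | shift [   1.7   -2.8 -107.1] dist 107.2 roll 0.32 j [-1.04  0.12  0.97  2.07 -0.12  1.02 -0.22]
```

Now centred to about 1 mm. Inserting.

>>> jog_arm([
  [0,0,-8],
  [0,-0.5,-20],
  [0,-1,-32],
  [0,-1.5,-44],
  [0,-1.5,-54],
], claw=[20,20,20,20,20], roll=[0,0,0,0,0])

```text
time: 6.5
position: [0.4841, 0.0913, 0.0745]
tool_rot: [1.357, 1.113, -1.36]
ft_force: [-0.3, -1.2, -3.1]
grip_width: 0.345
```

>>> jog_arm([
  [0,-0.5,-10],
  [0,-0.5,-20],
  [0,-1,-30],
  [0,-1,-38],
  [0,-1,-44],
], claw=[20,20,20,20,20], roll=[0,0,0,0,0])

```text
time: 7.0
position: [0.492, 0.1354, 0.0745]
tool_rot: [1.356, 1.113, -1.36]
ft_force: [-0.0, -0.8, -3.8]
grip_width: 0.342
```

```bash
python3 go.py 493.5 142 73 -12
python3 - <<'E'
from h import *
ims=[]
for n,s in(("scene",np.s_[130:230,240:380]),("top",np.s_[140:240,90:230])):
    im,d=get_image(n); ims.append(cv2.resize(im[s],(400,286)))
    P=cloud(n,d); f=np.array([.171,.985]); M=np.array([.501,.1855]); h=cv2.cvtColor(im,cv2.COLOR_RGB2HSV)
    a=(P[...,:2]-M)*1000@f; b=(P[...,:2]-M)*1000@np.array([.985,-.171])
    m=(h[...,0]>4)&(h[...,0]<21)&(h[...,1]>120)&(abs(b)<60)&(a>-120)&(a<0)&(P[...,2]>.01); print(n,m.sum(),np.percentile(a[m],[0,3,50,97,100]).round(1) if m.any() else "",np.percentile(b[m],[3,97]).round(1) if m.any() else "")
cv2.imwrite("pics/in3.png",np.hstack(ims)[:,:,::-1])
E
```

```text
t 7.0 tcp [492.  135.4  74.5] yaw -11.59 F [-0.  -0.8 -3.8] grip 29.774038732051213 | shift [ 1.5  0.1 -6.8] dist 7.0 roll 0.41 j [-1.12  0.21  0.89  1.99 -0.2   1.03 -0.34]
scene 318 [-100.2  -86.3  -63.8  -39.9  -27.5] [-19.   38.6]
top 9 [-86.3 -85.5 -75.1 -62.4 -62.4] [-40.8   0.7]
```

View pics/in3.png

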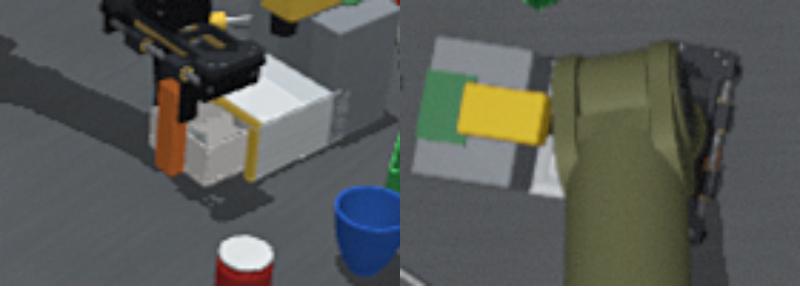

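The tray is inside the mouth (left crop, (215,140)). The grip is still held in front of the yellow frame, and there is no wall force. I'll push on in small steps until the stop shows in the force.

>>> jog_arm([
  [0,0,-1.5],
  [0,0,-3],
  [0,0,-4.5],
  [0,0,-5],
  [0,0,-5],
], claw=[20,20,20,20,20], roll=[0,0,0,0,0])

```text
time: 7.6
position: [0.4932, 0.1407, 0.0745]
tool_rot: [1.356, 1.114, -1.359]
ft_force: [1.1, -0.0, -3.1]
grip_width: 0.34
```

>>> jog_arm([
  [0,0,-1],
  [0,0,-2],
  [0,0,-2.5],
], claw=[20,20,20], roll=[0,0,0])

```text
time: 7.9
position: [0.4937, 0.1432, 0.0745]
tool_rot: [1.356, 1.113, -1.359]
ft_force: [-0.9, -1.4, -3.7]
grip_width: 0.339
```

>>> jog_arm([
  [0,0,-1],
  [0,0,-2],
  [0,0,-3],
  [0,0,-3],
], claw=[20,20,20,20], roll=[0,0,0,0])

```text
time: 8.3
position: [0.4943, 0.1442, 0.0745]
tool_rot: [1.354, 1.112, -1.36]
ft_force: [-0.7, -6.3, -0.9]
grip_width: 0.341
```

>>> jog_arm([
  [0,0,-1.5],
  [0,0,-3],
  [0,0,-4],
  [0,0,-4],
], claw=[20,20,20,20], roll=[0,0,0,0])

```text
time: 8.7
position: [0.4948, 0.1442, 0.0745]
tool_rot: [1.35, 1.108, -1.364]
ft_force: [-2.1, -10.0, 1.7]
grip_width: 0.344
```

Firm stop contact: the tool no longer advances and the force is at −10 N. Releasing and lifting off.

>>> jog_arm([
  [0,0,0],
  [0,0,0],
  [0,0,0],
  [0,0,0],
  [0,0,0],
], claw=[20,60,60,60,60], roll=[0,0,0,0,0])

```text
time: 9.2
position: [0.4951, 0.1449, 0.0748]
tool_rot: [1.351, 1.108, -1.363]
ft_force: [0.1, 0.4, 0.5]
grip_width: 0.616
```

>>> jog_arm([
  [-8,0,0],
  [-25,0,0],
  [-55,0,0],
  [-95,0,0],
  [-135,0,0],
], claw=[60,60,60,60,60], roll=[0,0,0,0,0])

```text
time: 9.7
position: [0.4958, 0.145, 0.2116]
tool_rot: [1.352, 1.108, -1.364]
ft_force: [0.8, 0.6, 0.6]
grip_width: 0.688
```

>>> jog_arm([
  [-10,0,45],
  [-10,0,90],
  [-10,0,135],
  [-10,0,180],
  [-10,0,200],
], claw=[60,60,60,60,60], roll=[0,0,0,0,0])

```text
time: 10.2
position: [0.455, -0.0553, 0.2229]
tool_rot: [1.358, 1.106, -1.366]
ft_force: [1.0, -0.6, -0.9]
grip_width: 0.686
```

```bash
python3 go.py 493.5 142 73 -12
python3 - <<'E'
from h import *; from m import box,rect
ims=[]
for n,s in(("scene",np.s_[110:230,220:400]),("top",np.s_[130:250,80:260])):
    im,d=get_image(n); ims.append(cv2.resize(im[s],(400,267)))
    P=cloud(n,d); f=np.array([.171,.985]); M=np.array([.501,.1855]); h=cv2.cvtColor(im,cv2.COLOR_RGB2HSV)
    a=(P[...,:2]-M)*1000@f; b=(P[...,:2]-M)*1000@np.array([.985,-.171]); z=P[...,2]
    org=(h[...,0]>4)&(h[...,0]<21)&(h[...,1]>120)
    m=org&(abs(b)<60)&(a>-120)&(a<0)&(z>.104); print(n,"grip top",m.sum(),"a",np.percentile(a[m],[2,50,98]).round(1),"b",np.percentile(b[m],[2,50,98]).round(1),"z",np.median(z[m]))
    w=(h[...,1]<60)&(h[...,2]>100)&(z>.04)&(z<.056)&(abs(b)<75)&(a<-2)&(a>-60); print(" rim a",a[w].min().round(1),"b",b[w].min().round(1),b[w].max().round(1),w.sum())
    rect(P[box(P,[.35,-.35,.04],[.52,-.08,.056])&(h[...,1]<50)&(h[...,2]>120)],"other rim"); rect(P[box(P,[.6,-.12,.1],[.78,.08,.12])],"can top")
cv2.imwrite("pics/fin.png",np.hstack(ims)[:,:,::-1])
E
```

```text
t 10.2 tcp [455.  -55.3 222.9] yaw -11.95 F [ 1.  -0.6 -0.9] grip 59.65575035491863 | shift [ 149.6   -2.3 -201.2] dist 250.8 roll 0.05 j [-1.07 -0.25  1.    1.92  0.21  1.36 -0.34]
scene grip top 47 a [-57.9 -48.1 -36.2] b [-13.5  -0.9  15.3] z 0.10886117724555817
 rim a -40.3 b -53.3 50.6 62
other rim 372 [ 422. -221.] [106. 173.] 8.6
can top 226 [721. -42.] [49. 47.] 2.8
top grip top 64 a [-55.5 -48.1 -38.9] b [-15.6  -0.7  12.8] z 0.11058953997477712
 rim a -36.7 b -50.8 49.3 64
other rim 158 [ 422. -219.] [100. 132.] 10.2
can top 211 [720. -39.] [47. 46.] 43.2
```

View pics/fin.png

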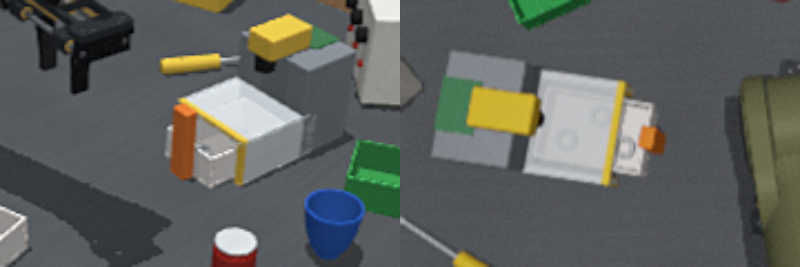

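Final crop: the tray is in the lane, with the grip just outside the mouth at (650,140). Three collars show under the roof at (605,95), (568,138) and (627,147), and the gripper is well clear. Handing in.

>>> jog_arm([
  [0,0,0],
  [0,0,0],
  [0,0,0],
], claw=[60,60,60], roll=[0,0,0])

```text
time: 10.6
position: [0.4557, -0.0526, 0.223]
tool_rot: [1.356, 1.107, -1.365]
ft_force: [0.8, 0.4, -0.4]
grip_width: 0.691
```

```bash
python3 -c "
from h import *
print(order.close_job())"
```

```text
the job is handed in; nothing more can be done
None
```

I slid the orange-gripped tray along the bench into the counter until it met the stop, then let go, backed the arm off and handed the job in at about 10.6 s. The hand-in reports no verdict, so the checks below are mine.

- **Fit:** pushing against the stop, the tool stopped advancing and the force rose to about 10 N. The last pictures put the tray's x at about 38–39 mm in the counter frame (40 mm is fully home) and centred to within about 1 mm.
- **Collars:** all three were still in the tray.
- **Other things:** the blue-gripped tray and the can measured within about 2 mm of their start in the full comparison. A second top-view reading of the blue-gripped tray disagreed, but the arm hid part of that tray. I only checked the bowl and screwdriver by eye; they looked unmoved.
- **Corrections and spread:** in front of the mouth the tray was turned about 2° and 6 mm off-centre; I corrected both before inserting it. The grip-top readings (−47 to −48 mm along the lane, against −45 expected) and the rear-rim readings differ by 1–4 mm. The camera calibration is good to about 2 mm.

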